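# Spring-return check of a tilt mirror

## Robot

A 6-joint arm with a two-finger parallel gripper is mounted at the origin on a cart in front of the work surface, level with it; the furniture and walls round the work are solid. World frame = base frame: x ahead of the robot, y to its left, z up, the work surface at z = 0. Lengths are in m, angles in rad, forces in N, time in s.
With the tool pointing down it reaches from about 0.225 to 0.875 m from the base axis. Payload 3.4 kg.
Tool frame: the origin (TCP) lies at the very end of the fingers, on their centre line; the grasp point (between the pads) lies 19 mm behind it (manip.pinch_z is the distance from the TCP to the grasp point, in m); z points along the fingers, y is the line along which they close (so a half turn about z gives the same grasp; the last joint's range is limited). The gripper opens to 85 mm and grips with 20 to 120 N. Pads are 22 mm wide; open, the fingers measure 114 mm over their backs; the gripper's body (76 mm by 85 mm) begins 54 mm behind the grasp point. The pads swing forward as they close: fully open they stand 13 mm farther back than shut.
Start: joints at [1.075, 0.276, 1.505, -0, 1.361, -0.121], TCP at [0.211, 0.535, 0.231] pointing down, gripper open.
Joint ranges: [-2.89, 2.89], [-0.75, 2.08], [0.22, 2.7], [-1.18, 4.32], [0.11, 2.71], [-2.7, 2.7]. Speed limits (rad/s): [2.57, 2.57, 3.14, 3.14, 3.14, 3.14].

## Interface

Orientations are given as a unit quaternion [w, x, y, z].
In Python, from rig import manip gives the robot as it stands. The module is installed in compiled form; this text tells all that it offers.
- The arm moves only by the shell command python3 -m jog 'ROWS' [FORCE]. ROWS is JSON, a list of rows, each an object of numbers: "dx", "dy", "dz": the shift along the tool's x, y, z each as a share of 25 cm, from -1 to 1; "ax", "ay", "az": the turn, a rotation vector about the tool's x, y, z each as a share of 90 degrees, from -1 to 1; "grip": the opening, from -1 (shut) to 1 (fully open), so that 0 is half open. A call has 1 to 5 rows; each row is the pose to reach, as a shift and turn from the pose commanded when the call began, along the tool's axes at that moment; what a row does not reach only later rows make up. A row lasts 1/12 s, in which the tool goes at most 41.7 mm and 7.16 degrees, less where a joint would pass 70% of its speed; a pose out of reach is approached as far as the arm can. A call with a number of a shift or a turn outside -1 to 1 is refused whole. A call with a gripper value outside its range is refused whole. The fingers move at their own pace and stop on an object; FORCE is the grip in N (left out, the last holds). Time passes only in rows, so rows that repeat a pose let the fingers close. It gives the time, the measured TCP pose, the force, the opening and the grip force at its end, in the units of the state.
- manip.get_state(): the state, without advancing time (a new reading comes with each control period).
- manip.get_image(name): name is "scene" or "top" or "wrist"; returns a dict with "img" (480x640x3 uint8, red, green, blue), "mtx" (3x3 intrinsics, pixels), "k1" (the pictures are not rectified: a ray, as slopes to the right and down, at radius r is drawn at 1 + k1 r^2 times it, then the intrinsics apply), "world_to_cam" (4x4, takes a point from world to camera coordinates); the wrist camera has in their place "T_tool_cam" (4x4, takes a point from camera to tool coordinates, whose origin is the TCP and whose axes are the flange's). Camera axes: x right, y down, z forward; pixel columns grow to the right and rows downward; lengths in m; the calibration is good to about 2 mm. A picture is of the moment at which its call begins: read the wrist's pose just before it. There is no depth.
- manip.sign_off(): hands the job in; it is judged then, once.
The state is a dict: "clock": time; "qpos": joint angles; "qd": joint speeds; "effort": joint torques, N m; "position": TCP position; "ee_rot": TCP orientation; "contact_force": force on the tool from outside, world axes, zero at the start; "moment": the same for the moment, N m; "width": finger opening in m; "gripper_force": force on a finger pad.
Only numpy, scipy, OpenCV 4.12 (cv2) and the standard library are available. Lean on these libraries where they do the work, as an engineer would, in place of code of your own. Each camera call takes 0.05 s, during which the arm holds its last target. There are 200 camera calls.

## Task

Check the spring return of the tilt mirror: with the fingertips, gently press its blue button down until the red pointer stands on the blue band of the scale, hold it there for a good second without letting the pointer run past the band, then let go so that the plate springs back level. Then do the same with the yellow button and the yellow band, and finish clear of it. Only press, grasp nothing; do not touch the pointer or the bands, and leave the things standing around where they are.

Things in the scene. Friction and masses are not known exactly. Their poses are not given: they have to be found in the camera images.
- tilt_gauge: the tilt mirror's stand, fixed to the worktop: dark base plate 225 x 170 x 14 mm with a bearing post in front and one behind (tops 92 mm above the worktop, 90 mm from the origin), and an upright white scale panel 150 mm wide reaching 218 mm above the worktop, its face 126 mm behind the origin. Origin on the worktop below the mirror's centre; x points to the scale panel, y to the left as one faces the scale, z up. On it, 75 mm above the worktop, lies the tilt axis, along x
- tilt_plate (a joint): tilt (rad) of the grey mirror plate, 116 mm square, 8 mm thick, set cornerwise: front and back corners in the bearings, left and right ones free, with ears of radius 20 mm reaching 88 mm from the axis. 0 level; positive: left (blue) corner down, pointer swings left to the blue band; negative: right (yellow) corner down. A damped spring, 1.6 N m/rad, returns it to 0; stops at +-0.45
- button_blue_centre (a point): blue round button (radius 14 mm) sunk to its middle in the plate's top at the left corner; the point is the ball's centre, 68 mm to the left of the tilt axis and 4 mm above it when level (so at z = 0.079, top of the button at z = 0.093); it moves with the plate
- button_yellow_centre (a point): yellow round button (radius 14 mm) sunk to its middle in the plate's top at the right corner; the point is the ball's centre, 68 mm to the right of the tilt axis and 4 mm above it when level (so at z = 0.079, top of the button at z = 0.093); it moves with the plate
- pointer_tip (a point): top end of the red pointer: an upright needle 2.5 mm wide at the top, fixed to the plate's axle 108 mm behind the mirror's centre, upright when the plate is level; the point is 120 mm from the tilt axis (at z = 0.195 when level)
- band_blue (a joint): tilt at which the pointer stands on the middle of the blue band (rad); the band is a blue tab 12 mm wide (along the scale) and 22 mm high on the scale panel, left of the middle tick; set differently each time, +0.14 to +0.32; keeps its place
- band_yellow (a joint): tilt at which the pointer stands on the middle of the yellow band (rad); the band is a yellow tab 12 mm wide (along the scale) and 22 mm high on the scale panel, right of the middle tick; set differently each time, -0.32 to -0.14; keeps its place
- band_blue_mid (a point): point in front of the middle of the blue band, in the pointer's plane, 120 mm from the tilt axis; pointer_tip comes onto it when the pointer is centred on the band; its z axis points away from the tilt axis, its y along the scale to the left
- band_yellow_mid (a point): point in front of the middle of the yellow band, in the pointer's plane, 120 mm from the tilt axis; pointer_tip comes onto it when the pointer is centred on the band; its z axis points away from the tilt axis, its y along the scale to the left
- seed_cup: bystander: cup of reddish pulses with a red lid, 62 mm across, 74 mm high; origin under its centre
- bottle: bystander: small white bottle with a blue cap, 56 mm across, 101 mm high; origin under its centre
- forceps: bystander: steel forceps lying flat, 128 x 15 x 9 mm, long along its y; origin under its centre

How it is judged:
On the way, in this order (a step that is already met when the one before it is completed fails the run):
1. the blue button is pressed and the pointer stays on the blue band (within 6 mm of its middle) for 0.6 s (distance between pointer_tip and band_blue_mid below 0.006 m and contact force between the fingers and button_blue above 0.5 N), for 0.6 s.
2. the button is let go and the plate is back level (value of joint tilt_plate between -0.05 and 0.05 rad and contact force between the fingers and tilt_gauge below 0.1 N), for 0.2 s.
3. the yellow button is pressed and the pointer stays on the yellow band (within 6 mm of its middle) for 0.6 s (distance between pointer_tip and band_yellow_mid below 0.006 m and contact force between the fingers and button_yellow above 0.5 N), for 0.6 s.
At the end, for the whole second after the job is handed in: the plate has sprung back level (within 0.05 rad) and is at rest (value of joint tilt_plate between -0.05 and 0.05 rad and velocity of joint tilt_plate between -0.05 and 0.05 rad/s); the robot touches nothing.
It fails at once if the pointer ran past a band (more than 10 mm beyond its middle) (y of pointer_tip in the frame of band_blue_mid above 0.01 m or y of pointer_tip in the frame of band_yellow_mid below -0.01 m).
It fails at once if the robot pushed on the pointer (contact force between any of the arm, the fingers and pointer above 1 N).
It fails at once if a band was shifted along the scale (distance of any of band_blue_mid, band_yellow_mid from where it was at the start of the episode above 0.004 m).
It fails at once if a button was pressed or squeezed with more than 20 N (contact force between the fingers and button_blue above 20 N or contact force between the fingers and button_yellow above 20 N).
It fails at once if a thing standing around was moved by more than 15 mm or lifted (distance of any of seed_cup, bottle, forceps from where it was at the start of the episode above 0.015 m).
It also fails if it takes over 45 s, if anything falls off the work surface, if the arm or the gripper's body presses on something with over 40 N, if the wrist force passes 120 N, or if a joint passes its speed limit or range.

## Working session

There is one attempt and no reset: what is moved stays moved. The work goes in short steps, Python scripts to look and compute and a shell command to move; the robot and the scene stay as the last step left them, time stands still between calls to the robot, and variables do not carry over. Pictures are saved under pics/ and viewed, at most 10 in all, crops included, and the job is handed in when it is done.

```bash
mkdir -p pics
python3 - <<'E'
from rig import manip
import cv2
s=manip.get_state();print(s)
for n in("scene","top"):
    d=manip.get_image(n);cv2.imwrite(f"pics/{n}.png",d["img"][:,:,::-1]);print(n,d["mtx"],d["k1"],d["world_to_cam"])
E
```

```text
{'clock': 0.0, 'qpos': array([ 1.07501096e+00,  2.76618815e-01,  1.50615072e+00, -1.94309697e-05,
        1.36070956e+00, -1.20980690e-01]), 'qd': array([-0.00106546, -0.00121228, -0.00052112, -0.00048851, -0.00146309,
       -0.00083812]), 'effort': array([ 7.04158228e-04, -4.16771042e+01, -2.45807219e+01, -1.38625492e-04,
        1.10620927e-02, -6.43234330e-06]), 'position': array([0.21024471, 0.5346043 , 0.23041913]), 'ee_rot': array([-2.77233099e-04,  1.86305264e-01,  9.82491455e-01, -9.01608596e-04]), 'contact_force': array([-0.20341161, -0.34508891,  0.02294768]), 'moment': array([-0.03684148, -0.02453134, -0.00058568]), 'gripper_force': 0.0, 'width': 0.08541778305713811}
scene [[439.03213224   0.         321.27344295]
 [  0.         439.03213224 236.17940774]
 [  0.           0.           1.        ]] -0.03127318198943557 [[ 0.54239243 -0.84001874  0.01337784 -0.18236305]
 [-0.63709264 -0.42164073 -0.64523799  0.4970356 ]
 [ 0.54765264  0.34144928 -0.7638645   0.68928028]
 [ 0.          0.          0.          1.        ]]
top [[451.14526149   0.         317.23763905]
 [  0.         451.14526149 231.68565018]
 [  0.           0.           1.        ]] -0.003084591363927755 [[ 0.00130942 -0.99973937  0.02279188  0.11815574]
 [-0.98884158 -0.00468968 -0.14889708  0.55916893]
 [ 0.14896516 -0.02234259 -0.98859     1.13559841]
 [ 0.          0.          0.          1.        ]]
```

View pics/scene.png

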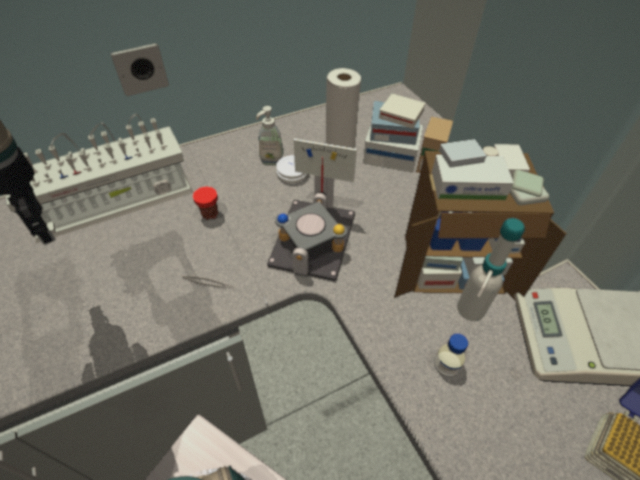

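View pics/top.png

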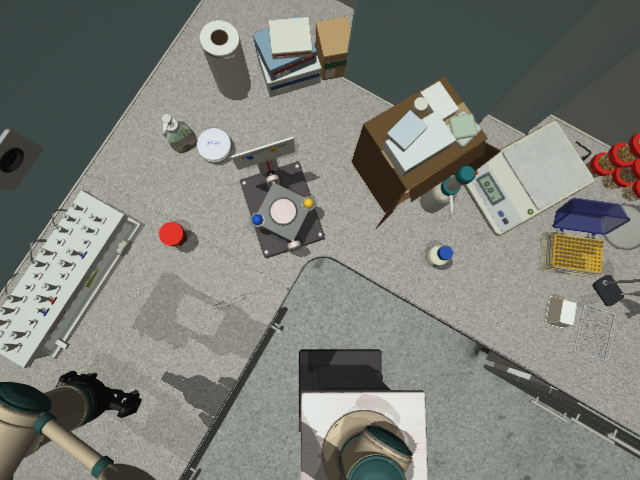

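The scene view shows the blue button at about (283,218), yellow at (339,229) and the bands on the panel near (310,154) and (337,157). The top view shows blue at (257,219), yellow at (309,203) and the panel at (263,152).

```bash
cat > h.py <<'E'
import numpy as np,cv2
from rig import manip
from scipy.spatial.transform import Rotation as R
def rays(d,uv,W=None):
    W=d["world_to_cam"] if W is None else W
    n=cv2.undistortPoints(np.array(uv,float).reshape(-1,1,2),d["mtx"],np.array([d["k1"],0,0,0,0.]))[:,0]
    r=np.c_[n,np.ones(len(n))]@W[:3,:3]
    return -W[:3,:3].T@W[:3,3],r
def onz(d,uv,z,W=None):
    o,r=rays(d,uv,W);z=np.broadcast_to(z,len(r));return o+r*((z-o[2])/r[:,2])[:,None]
def proj(d,P,W=None):
    W=d["world_to_cam"] if W is None else W
    return cv2.projectPoints(np.array(P,float).reshape(-1,1,3),cv2.Rodrigues(W[:3,:3])[0],W[:3,3],d["mtx"],np.array([d["k1"],0,0,0,0.]))[0][:,0]
def blobs(img,col,box):
    x0,y0,x1,y1=box;h=cv2.cvtColor(img[y0:y1,x0:x1],cv2.COLOR_RGB2HSV)
    lo,hi={"b":((105,110,50),(128,255,255)),"y":((15,120,90),(32,255,255)),"r":((0,130,60),(8,255,255))}[col]
    n,_,s,c=cv2.connectedComponentsWithStats(cv2.inRange(h,lo,hi))
    return [(int(s[i,4]),(c[i]+[x0,y0]).round(2).tolist(),s[i,:4].tolist()) for i in range(1,n) if s[i,4]>2]
def wristW():
    s=manip.get_state();d=manip.get_image("wrist");q=s["ee_rot"]
    T=np.eye(4);T[:3,:3]=R.from_quat(np.r_[q[1:],q[0]]).as_matrix();T[:3,3]=s["position"]
    return d,np.linalg.inv(T@d["T_tool_cam"])
E
python3 - <<'E'
from h import *
t=manip.get_image("top");s=manip.get_image("scene")
for c in"byr":
    print(c,"top",blobs(t["img"],c,(225,130,330,260)),"scene",blobs(s["img"],c,(265,130,365,270)))
z=[.085,.085];B=onz(t,[(257,219),(309,203)],z);print(B,np.linalg.norm(B[0]-B[1]))
print(onz(s,[(283,217),(339,229)],z))
c=s["img"][120:280,255:375,::-1];cv2.imwrite("pics/sc.png",cv2.resize(c,None,fx=3.75,fy=3.75,interpolation=2))
print(onz(t,[(172,234),(440,256),(230,300)],[.07,.1,0]))
d=manip.get_image("wrist");print(d["T_tool_cam"],d["mtx"])
E
```

```text
b top [(19, [249.0, 156.68], [21, 25, 7, 4]), (89, [256.85, 219.15], [27, 84, 11, 11])] scene [(17, [309.0, 152.12], [42, 20, 4, 6]), (71, [282.27, 217.96], [13, 84, 10, 9])]
y top [(5, [273.8, 147.4], [47, 17, 4, 2]), (3, [272.0, 181.33], [46, 51, 3, 2]), (86, [308.12, 202.58], [78, 68, 11, 10]), (4, [294.5, 247.5], [68, 117, 4, 2])] scene [(30, [333.17, 155.47], [66, 22, 6, 8]), (86, [338.63, 228.56], [69, 93, 10, 11]), (48, [282.56, 235.6], [14, 101, 8, 9]), (50, [337.88, 246.74], [69, 113, 9, 8]), (10, [298.5, 257.0], [32, 126, 4, 3])]
r top [(22, [268.0, 165.59], [41, 31, 5, 11])] scene [(5, [322.0, 168.0], [57, 36, 1, 5]), (7, [322.0, 180.0], [57, 47, 1, 7])]
[[0.58359257 0.27213976 0.085     ]
 [0.62541265 0.1417935  0.085     ]] 0.13689070570810227
[[0.58622647 0.27051182 0.085     ]
 [0.62721752 0.14042002 0.085     ]]
[[ 0.54672971  0.48673562  0.07      ]
 [ 0.49056049 -0.18214457  0.1       ]
 [ 0.38236544  0.34789073  0.        ]]
[[-5.68650938e-04 -9.62032660e-01 -2.72933761e-01  7.03517258e-02]
 [ 9.99999832e-01 -5.78167838e-04 -4.55586708e-05 -1.25644583e-03]
 [-1.13972594e-04 -2.72933741e-01  9.62032827e-01 -1.42983939e-01]
 [ 0.00000000e+00  0.00000000e+00  0.00000000e+00  1.00000000e+00]] [[362.2712957    0.         316.48239191]
 [  0.         362.2712957  241.53214382]
 [  0.           0.           1.        ]]
```

View pics/sc.png

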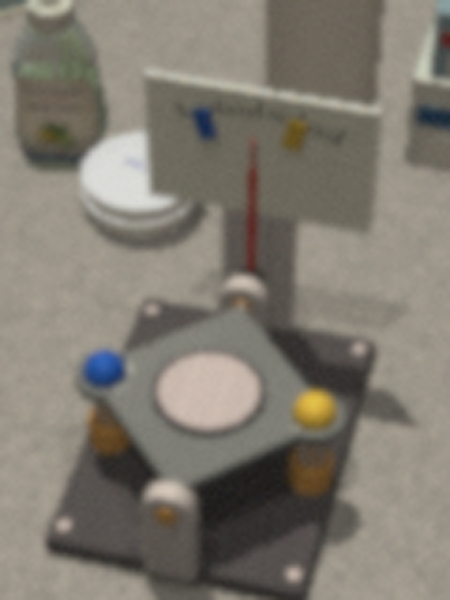

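```bash
cat >> h.py <<'E'
C=np.array([.605,.2065,0]);GX=np.array([.952,.305,0]);GX/=np.linalg.norm(GX);GZ=np.array([0,0,1.]);GY=np.cross(GZ,GX)
G=np.c_[GX,GY,GZ]
def goal(g,tilt=0):
    "g: TCP in gauge frame; tilt deg of the fingers toward gauge +x"
    t=np.radians(tilt);z=GX*np.sin(t)-GZ*np.cos(t);x=-(GX*np.cos(t)+GZ*np.sin(t))
    return C+G@np.array(g),np.c_[x,np.cross(z,x),z]
def delta(P,Rt):
    s=manip.get_state();q=s["ee_rot"];Rc=R.from_quat(np.r_[q[1:],q[0]]).as_matrix()
    print("pos",s["position"].round(4),"shift",(Rc.T@(P-s["position"])/.25).round(3),"turn",(R.from_matrix(Rc.T@Rt).as_rotvec()/(np.pi/2)).round(3))
E
python3 - <<'E'
from h import *
delta(*goal((.026,0,.266),40))
E
```

```text
pos [0.2104 0.5349 0.2309] shift [-2.03  -0.579 -0.14 ] turn [-0.153 -0.427 -0.418]
```

```bash
python3 -m jog '[{"dx":-0.8,"dy":-0.23,"dz":-0.14,"az":-0.42,"grip":-1},{"dx":-0.8,"dy":-0.23,"dz":-0.14,"az":-0.42,"grip":-1},{"dx":-0.8,"dy":-0.23,"dz":-0.14,"az":-0.42,"grip":-1},{"dx":-0.8,"dy":-0.23,"dz":-0.14,"az":-0.42,"grip":-1},{"dx":-0.8,"dy":-0.23,"dz":-0.14,"az":-0.42,"grip":-1}]' 20; python3 -c "
from h import *
delta(*goal((.026,0,.266),40))"
```

```text
pos [0.2104 0.5349 0.2309] shift [-2.03  -0.579 -0.14 ] turn [-0.153 -0.427 -0.418]schema error: expected keys dx, dy, dz, ax, ay, az, grip
```

```bash
python3 -m jog '[{"dx":-0.8,"dy":-0.23,"dz":-0.14,"ax":0,"ay":0,"az":-0.42,"grip":-1},{"dx":-0.8,"dy":-0.23,"dz":-0.14,"ax":0,"ay":0,"az":-0.42,"grip":-1},{"dx":-0.8,"dy":-0.23,"dz":-0.14,"ax":0,"ay":0,"az":-0.42,"grip":-1},{"dx":-0.8,"dy":-0.23,"dz":-0.14,"ax":0,"ay":0,"az":-0.42,"grip":-1},{"dx":-0.8,"dy":-0.23,"dz":-0.14,"ax":0,"ay":0,"az":-0.42,"grip":-1}]' 20; python3 -c "
from h import *
delta(*goal((.026,0,.266),40))"
```

```text
clock: 0.67
position: [0.3619, 0.4187, 0.2634]
ee_rot: [0.0, -0.104, 0.995, 0.0]
contact_force: [-0.2, -0.7, 0.2]
width: 0.0256
gripper_force: 0.0
pos [0.3619 0.4187 0.2634] shift [-0.88  -1.021 -0.01 ] turn [-0.023 -0.444 -0.062]
```

```bash
python3 -m jog '[{"dx":-0.88,"dy":-1,"dz":-0.01,"ax":-0.02,"ay":-0.44,"az":-0.06,"grip":-1},{"dx":-0.88,"dy":-1,"dz":-0.01,"ax":-0.02,"ay":-0.44,"az":-0.06,"grip":-1},{"dx":-0.88,"dy":-1,"dz":-0.01,"ax":-0.02,"ay":-0.44,"az":-0.06,"grip":-1},{"dx":-0.88,"dy":-1,"dz":-0.01,"ax":-0.02,"ay":-0.44,"az":-0.06,"grip":-1},{"dx":-0.88,"dy":-1,"dz":-0.01,"ax":-0.02,"ay":-0.44,"az":-0.06,"grip":-1}]'; python3 -c "
from h import *
delta(*goal((.026,0,.266),40))"
```

```text
clock: 1.08
position: [0.5263, 0.2947, 0.2662]
ee_rot: [0.302, -0.137, 0.942, 0.044]
contact_force: [2.1, 0.2, -1.0]
width: -0.0001
gripper_force: 0.0
pos [0.5263 0.2947 0.2662] shift [-0.248 -0.426  0.178] turn [-0.008 -0.05  -0.011]
```

```bash
python3 -m jog '[{"dx":-0.25,"dy":-0.43,"dz":0.18,"ax":-0.01,"ay":-0.05,"az":-0.01,"grip":-1},{"dx":-0.25,"dy":-0.43,"dz":0.18,"ax":-0.01,"ay":-0.05,"az":-0.01,"grip":-1},{"dx":-0.25,"dy":-0.43,"dz":0.18,"ax":-0.01,"ay":-0.05,"az":-0.01,"grip":-1},{"dx":-0.25,"dy":-0.43,"dz":0.18,"ax":-0.01,"ay":-0.05,"az":-0.01,"grip":-1},{"dx":-0.25,"dy":-0.43,"dz":0.18,"ax":-0.01,"ay":-0.05,"az":-0.01,"grip":-1}]'; python3 -c "
from h import *
delta(*goal((.026,0,.266),40))
d,W=wristW();np.save('W1.npy',W);cv2.imwrite('pics/w1.png',d['img'][:,:,::-1]);print(d['k1'])
for c in 'byr':print(c,blobs(d['img'],c,(0,0,640,480)))
print(proj(d,[C+G@np.array(p) for p in [(0,.068,.079),(0,-.068,.079),(.108,0,.195)]],W))
"
```

```text
clock: 1.5
position: [0.6323, 0.2117, 0.2635]
ee_rot: [0.334, -0.142, 0.93, 0.054]
contact_force: [-0.3, -0.6, 1.0]
width: 0.0
gripper_force: 0.0
pos [0.6323 0.2117 0.2635] shift [-0.001  0.013 -0.012] turn [ 0.    -0.004 -0.004]
0.025999509235092876
b [(1652, [425.98, 26.62], [404, 3, 44, 48]), (50, [461.74, 207.24], [451, 205, 25, 6]), (3, [485.0, 205.0], [484, 205, 3, 1]), (388, [370.37, 268.02], [359, 255, 24, 27]), (360, [204.54, 263.87], [180, 259, 50, 11])]
y [(1598, [216.5, 31.76], [195, 8, 44, 48]), (77, [321.86, 131.38], [314, 126, 16, 10]), (47, [476.02, 219.02], [470, 217, 13, 5]), (404, [294.9, 272.92], [285, 260, 21, 27]), (3, [135.0, 263.67], [134, 263, 3, 2]), (3, [173.67, 290.67], [173, 290, 2, 2]), (3, [164.0, 309.33], [163, 309, 3, 2])]
r [(24, [637.17, 27.5], [634, 21, 6, 14]), (5, [634.6, 37.8], [634, 36, 2, 4]), (495, [323.04, 208.05], [320, 159, 7, 108]), (494, [213.04, 311.7], [179, 307, 83, 11]), (110, [195.76, 340.51], [182, 338, 31, 7]), (19, [249.11, 343.42], [247, 342, 5, 4])]
[[424.55441398  27.70039902]
 [216.60274686  29.51742353]
 [321.7804396  265.72242472]]
```

View pics/w1.png

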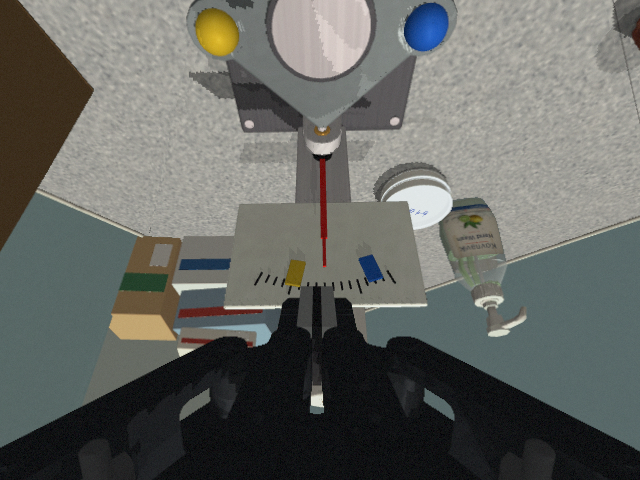

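The wrist view shows the panel from the front: yellow band at (295,273), blue band at (370,268), pointer tip at (324,267), and buttons at (216,32) and (426,27). The buttons agree with my model to about 1 mm.

Run:
```python
from h import *
d=manip.get_image("wrist");W=np.load("W1.npy")
def onx(uv,x):
    o,r=rays(d,uv,W);o=G.T@(o-C);r=r@G;return o+r*((x-o[0])/r[:,0])[:,None]
print("bar pointer",onx([(324.5,266),(322,165)],.108))
for x in(.123,.126):
    P=onx([(370.37,268.0),(294.9,272.9),(324.8,283)],x);print(P.round(4),np.arctan2(P[:,1],P[:,2]-.075).round(3),np.hypot(P[:,1],P[:,2]-.075))
B=onz(d,[(425.98,26.6),(216.5,31.76)],.083,W);print(B,G.T@(B-C).T)
delta(*goal((0,.068,.14),0))
```

```text
bar pointer [[0.108      0.00196701 0.19525013]
 [0.108      0.00160836 0.0913664 ]]
[[ 0.123   0.0375  0.1884]
 [ 0.123  -0.0204  0.1923]
 [ 0.123   0.0023  0.2011]] [ 0.32  -0.172  0.018] [0.11947538 0.11902141 0.12614524]
[[ 0.126   0.0381  0.1867]
 [ 0.126  -0.0206  0.1906]
 [ 0.126   0.0023  0.1995]] [ 0.328 -0.176  0.019] [0.11797445 0.11737758 0.12455064]
[[0.58195529 0.27011279 0.083     ]
 [0.62505169 0.14219214 0.083     ]] [[-0.00253752 -0.00052487]
 [ 0.0676107  -0.06735945]
 [ 0.083       0.083     ]]
pos [0.6293 0.2141 0.2626] shift [0.391 0.27  0.315] turn [ 0.003  0.438 -0.002]
```

```bash
python3 -m jog '[{"dx":0.39,"dy":0.27,"dz":0.31,"ax":0,"ay":0.44,"az":0,"grip":-1},{"dx":0.39,"dy":0.27,"dz":0.31,"ax":0,"ay":0.44,"az":0,"grip":-1},{"dx":0.39,"dy":0.27,"dz":0.31,"ax":0,"ay":0.44,"az":0,"grip":-1},{"dx":0.39,"dy":0.27,"dz":0.31,"ax":0,"ay":0.44,"az":0,"grip":-1},{"dx":0.39,"dy":0.27,"dz":0.31,"ax":0,"ay":0.44,"az":0,"grip":-1}]'; python3 -c "
from h import *
delta(*goal((-.0015,.0675,.1),0))
"
```

```text
clock: 2.02
position: [0.5778, 0.2738, 0.1385]
ee_rot: [0.024, -0.157, 0.987, 0.006]
contact_force: [0.0, 0.3, -0.5]
width: -0.0002
gripper_force: 0.0
pos [0.5778 0.2738 0.1385] shift [-0.008 -0.02   0.154] turn [0.003 0.032 0.003]
```

```bash
python3 -m jog '[{"dx":-0.008,"dy":-0.02,"dz":0.06,"ax":0.003,"ay":0.032,"az":0.003,"grip":-1},{"dx":-0.008,"dy":-0.02,"dz":0.1,"ax":0.003,"ay":0.032,"az":0.003,"grip":-1},{"dx":-0.008,"dy":-0.02,"dz":0.14,"ax":0.003,"ay":0.032,"az":0.003,"grip":-1},{"dx":-0.008,"dy":-0.02,"dz":0.15,"ax":0.003,"ay":0.032,"az":0.003,"grip":-1},{"dx":-0.008,"dy":-0.02,"dz":0.15,"ax":0.003,"ay":0.032,"az":0.003,"grip":-1}]'; python3 -c "
from h import *
delta(*goal((-.0015,.0675,.083),0))
s=manip.get_image('scene');cv2.imwrite('pics/s2.png',cv2.resize(s['img'][120:280,255:375,::-1],None,fx=3.75,fy=3.75,interpolation=2))
print(manip.get_state()['contact_force'])
"
```

```text
clock: 2.43
position: [0.5873, 0.2681, 0.1035]
ee_rot: [0.006, -0.152, 0.988, 0.001]
contact_force: [0.3, 0.4, -0.2]
width: 0.0001
gripper_force: 0.0
pos [0.5873 0.2681 0.1035] shift [0.015 0.014 0.082] turn [ 0.     0.008 -0.003]
[-1.30556937 -0.49496432  0.04291867]
```

View pics/s2.png

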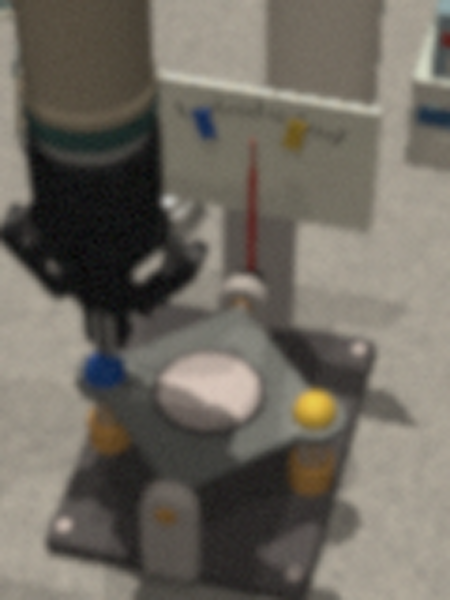

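The scene view shows the fingertips above the blue button (103,365 in the crop), with the pointer and both bands unobstructed, so I can watch them while pressing.

```bash
python3 -m jog '[{"dx":0.015,"dy":0.014,"dz":0.02,"ax":0,"ay":0.008,"az":0,"grip":-1},{"dx":0.015,"dy":0.014,"dz":0.04,"ax":0,"ay":0.008,"az":0,"grip":-1},{"dx":0.015,"dy":0.014,"dz":0.06,"ax":0,"ay":0.008,"az":0,"grip":-1},{"dx":0.015,"dy":0.014,"dz":0.08,"ax":0,"ay":0.008,"az":0,"grip":-1},{"dx":0.015,"dy":0.014,"dz":0.08,"ax":0,"ay":0.008,"az":0,"grip":-1}]'; python3 -c "
from h import *
delta(*goal((-.0015,.0675,.0725),0))
s=manip.get_state();print(s['contact_force'],s['clock'],G.T@(s['position']-C))
s=manip.get_image('scene');cv2.imwrite('pics/s3.png',cv2.resize(s['img'][135:215,285:365,::-1],None,fx=6,fy=6,interpolation=2))
"
```

```text
clock: 2.9
position: [0.5855, 0.2711, 0.0842]
ee_rot: [0.001, -0.152, 0.988, 0.001]
contact_force: [-1.0, 1.2, 3.9]
width: -0.0
gripper_force: 1.5
pos [0.5855 0.2711 0.0842] shift [ 0.011 -0.     0.047] turn [ 0.001  0.002 -0.003]
[-0.97767764  1.15962918  3.85734314] 2.9 [0.00112555 0.06748295 0.08416942]
```

View pics/s3.png

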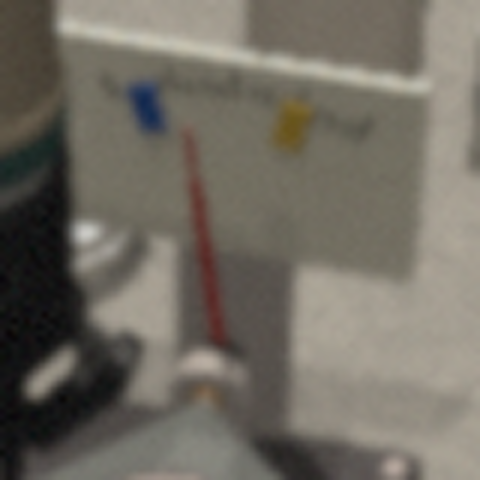

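Run:
```python
from h import *
s=manip.get_image("scene")
for f in(0,.13,.15,.17,.19,.25,.28,.303,.32,-.19):
    p=proj(s,[C+G@np.array([.108,.0018+.12*np.sin(f),.075+.12*np.cos(f)])])[0];print(f,((p-[285,135]+.5)*6-.5).round(1))
```

```text
0 [223.5 137.8]
0.13 [184.5 132.6]
0.15 [178.5 132.2]
0.17 [172.6 131.9]
0.19 [166.7 131.7]
0.25 [149.2 131.6]
0.28 [140.6 131.9]
0.303 [134.1 132.3]
0.32 [129.3 132.7]
-0.19 [280.6 152.7]
```

The pointer tip is at crop (187,130), which is a tilt of about 0.125 and agrees with the finger height. The blue band (147,108) lies at about 0.30. I'll press about 11 mm further.

```bash
python3 -m jog '[{"dx":0.01,"dy":0,"dz":0.012,"ax":0,"ay":0,"az":0,"grip":-1},{"dx":0.01,"dy":0,"dz":0.022,"ax":0,"ay":0,"az":0,"grip":-1},{"dx":0.01,"dy":0,"dz":0.032,"ax":0,"ay":0,"az":0,"grip":-1},{"dx":0.01,"dy":0,"dz":0.042,"ax":0,"ay":0,"az":0,"grip":-1},{"dx":0.01,"dy":0,"dz":0.042,"ax":0,"ay":0,"az":0,"grip":-1}]'; python3 -c "
from h import *
s=manip.get_image('scene');cv2.imwrite('pics/s4.png',cv2.resize(s['img'][135:215,285:365,::-1],None,fx=6,fy=6,interpolation=2))
s=manip.get_state();print(s['contact_force'],s['clock'],G.T@(s['position']-C))
"
```

```text
clock: 3.42
position: [0.5848, 0.2706, 0.0747]
ee_rot: [0.003, -0.152, 0.988, 0.001]
contact_force: [0.1, 3.6, 6.0]
width: 0.0001
gripper_force: 3.1
[0.42108637 2.45433297 5.72644789] 3.4667 [0.00025648 0.06722912 0.0748975 ]
```

View pics/s4.png

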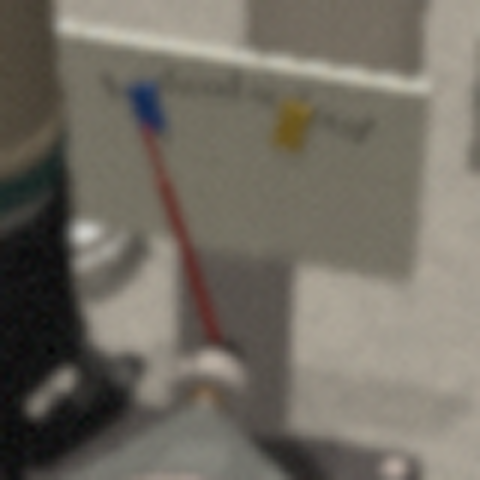

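The pointer now meets the blue band's lower end at (147,125), a tilt of about 0.265. I'll press about 2 mm more, which is safely inside the band, and cross-check the band angle from the scene camera.

```bash
python3 -m jog '[{"dx":0,"dy":0,"dz":0.004,"ax":0,"ay":0,"az":0,"grip":-1},{"dx":0,"dy":0,"dz":0.007,"ax":0,"ay":0,"az":0,"grip":-1},{"dx":0,"dy":0,"dz":0.007,"ax":0,"ay":0,"az":0,"grip":-1},{"dx":0,"dy":0,"dz":0.007,"ax":0,"ay":0,"az":0,"grip":-1},{"dx":0,"dy":0,"dz":0.007,"ax":0,"ay":0,"az":0,"grip":-1}]'; python3 -c "
from h import *
s=manip.get_image('scene');cv2.imwrite('pics/s5.png',cv2.resize(s['img'][135:215,285:365,::-1],None,fx=6,fy=6,interpolation=2))
for p in [(147,108),(292,126)]:
    o,r=rays(s,[((np.array(p)+.5)/6-.5+[285,135])]);o=G.T@(o-C);r=r@G;q=(o+r*((.125-o[0])/r[:,0])[:,None])[0];print(q,np.arctan2(q[1]-.0018,q[2]-.075))
s=manip.get_state();print(s['contact_force'],s['clock'],G.T@(s['position']-C))
"
```

```text
clock: 3.88
position: [0.5848, 0.2706, 0.0735]
ee_rot: [0.003, -0.152, 0.988, 0.001]
contact_force: [1.0, 2.8, 6.5]
width: -0.0002
gripper_force: 3.4
[0.125      0.03733022 0.18828881] 0.3039095670823397
[ 0.125      -0.02112939  0.19254109] -0.19265604862085972
[0.15613707 1.59979525 6.74911834] 3.9333 [0.00029206 0.06722862 0.07348978]
```

View pics/s5.png

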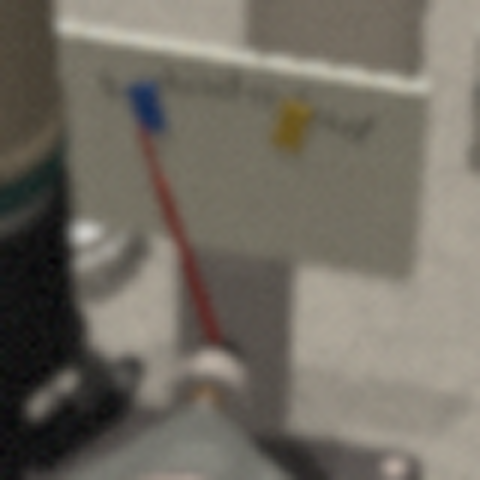

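Both cameras put the bands at +0.30 and −0.19. The pointer is at about 0.288, within 2 mm of the band's middle. I'll go 1 mm further and hold.

```bash
H='0'; python3 -m jog '[{"dx":0,"dy":0,"dz":0.003,"ax":0,"ay":0,"az":0,"grip":-1},{"dx":0,"dy":0,"dz":0.003,"ax":0,"ay":0,"az":0,"grip":-1},{"dx":0,"dy":0,"dz":0.003,"ax":0,"ay":0,"az":0,"grip":-1},{"dx":0,"dy":0,"dz":0.003,"ax":0,"ay":0,"az":0,"grip":-1},{"dx":0,"dy":0,"dz":0.003,"ax":0,"ay":0,"az":0,"grip":-1}]'; for i in 1 2; do python3 -m jog '[{"dx":0,"dy":0,"dz":0,"ax":0,"ay":0,"az":0,"grip":-1},{"dx":0,"dy":0,"dz":0,"ax":0,"ay":0,"az":0,"grip":-1},{"dx":0,"dy":0,"dz":0,"ax":0,"ay":0,"az":0,"grip":-1},{"dx":0,"dy":0,"dz":0,"ax":0,"ay":0,"az":0,"grip":-1},{"dx":0,"dy":0,"dz":0,"ax":0,"ay":0,"az":0,"grip":-1}]';done; python3 -c "
from h import *
s=manip.get_image('scene')['img'];print(blobs(s,'r',(290,135,340,200)))
"
```

```text
clock: 4.35
position: [0.5848, 0.2706, 0.0728]
ee_rot: [0.003, -0.152, 0.988, 0.001]
contact_force: [0.2, 2.4, 7.0]
width: -0.0001
gripper_force: 3.5
clock: 4.77
position: [0.5848, 0.2706, 0.0728]
ee_rot: [0.003, -0.152, 0.988, 0.001]
contact_force: [0.1, 2.0, 6.4]
width: -0.0002
gripper_force: 3.5
clock: 5.18
position: [0.5848, 0.2706, 0.0728]
ee_rot: [0.003, -0.152, 0.988, 0.001]
contact_force: [0.1, 2.6, 8.1]
width: 0.0004
gripper_force: 3.5
[(5, [317.4, 183.0], [27, 46, 2, 5]), (5, [319.6, 189.0], [29, 52, 2, 5])]
```

Held on the band for over a second. Now I'll let go slowly.

```bash
python3 -m jog '[{"dx":0,"dy":0,"dz":-0.02,"ax":0,"ay":0,"az":0,"grip":-1},{"dx":0,"dy":0,"dz":-0.04,"ax":0,"ay":0,"az":0,"grip":-1},{"dx":0,"dy":0,"dz":-0.06,"ax":0,"ay":0,"az":0,"grip":-1},{"dx":0,"dy":0,"dz":-0.09,"ax":0,"ay":0,"az":0,"grip":-1},{"dx":0,"dy":0,"dz":-0.15,"ax":0,"ay":0,"az":0,"grip":-1}]'; python3 -m jog '[{"dx":0,"dy":0,"dz":-0.1,"ax":0,"ay":0,"az":0,"grip":-1},{"dx":0,"dy":0,"dz":-0.1,"ax":0,"ay":0,"az":0,"grip":-1},{"dx":0,"dy":0,"dz":-0.1,"ax":0,"ay":0,"az":0,"grip":-1},{"dx":0,"dy":0,"dz":-0.1,"ax":0,"ay":0,"az":0,"grip":-1},{"dx":0,"dy":0,"dz":-0.1,"ax":0,"ay":0,"az":0,"grip":-1}]'; python3 -c "
from h import *
delta(*goal((-.001,-.0675,.125),0))
s=manip.get_image('scene')['img'];print(blobs(s,'r',(290,135,340,200)))
"
```

```text
clock: 5.65
position: [0.581, 0.2686, 0.1072]
ee_rot: [-0.002, -0.152, 0.988, -0.001]
contact_force: [-0.8, -0.8, 0.3]
width: -0.0004
gripper_force: 0.0
clock: 6.07
position: [0.582, 0.2693, 0.1326]
ee_rot: [-0.0, -0.152, 0.988, 0.0]
contact_force: [0.1, 0.4, -0.8]
width: 0.0006
gripper_force: 0.0
pos [0.582  0.2693 0.1326] shift [-0.009 -0.537  0.03 ] turn [ 0.    -0.    -0.003]
[(4, [322.0, 167.5], [32, 31, 1, 4]), (7, [322.0, 180.0], [32, 42, 1, 7])]
```

The pointer is upright again (column 322 as at the start) and nothing is touching. Moving across to yellow.

```bash
python3 -m jog '[{"dx":-0.009,"dy":-0.15,"dz":0.03,"ax":0,"ay":0,"az":0,"grip":-1},{"dx":-0.009,"dy":-0.3,"dz":0.03,"ax":0,"ay":0,"az":0,"grip":-1},{"dx":-0.009,"dy":-0.45,"dz":0.03,"ax":0,"ay":0,"az":0,"grip":-1},{"dx":-0.009,"dy":-0.537,"dz":0.03,"ax":0,"ay":0,"az":0,"grip":-1},{"dx":-0.009,"dy":-0.537,"dz":0.03,"ax":0,"ay":0,"az":0,"grip":-1}]'; python3 -m jog '[{"dx":0,"dy":0,"dz":0.03,"ax":0,"ay":0,"az":0,"grip":-1},{"dx":0,"dy":0,"dz":0.06,"ax":0,"ay":0,"az":0,"grip":-1},{"dx":0,"dy":0,"dz":0.08,"ax":0,"ay":0,"az":0,"grip":-1},{"dx":0,"dy":0,"dz":0.09,"ax":0,"ay":0,"az":0,"grip":-1},{"dx":0,"dy":0,"dz":0.09,"ax":0,"ay":0,"az":0,"grip":-1}]'; python3 -c "
from h import *
delta(*goal((-.0005,-.0675,.084),0))
"
```

```text
clock: 6.53
position: [0.6267, 0.1376, 0.1252]
ee_rot: [0.0, -0.15, 0.989, -0.001]
contact_force: [-0.6, 1.1, -0.5]
width: 0.0
gripper_force: 0.0
clock: 6.95
position: [0.6246, 0.1435, 0.1026]
ee_rot: [-0.0, -0.153, 0.988, 0.0]
contact_force: [0.0, 0.5, 0.4]
width: 0.0002
gripper_force: 0.0
pos [0.6246 0.1435 0.1026] shift [-0.    -0.006  0.074] turn [ 0.001  0.    -0.002]
```

```bash
python3 -m jog '[{"dx":0,"dy":-0.006,"dz":0.02,"ax":0,"ay":0,"az":0,"grip":-1},{"dx":0,"dy":-0.006,"dz":0.04,"ax":0,"ay":0,"az":0,"grip":-1},{"dx":0,"dy":-0.006,"dz":0.06,"ax":0,"ay":0,"az":0,"grip":-1},{"dx":0,"dy":-0.006,"dz":0.075,"ax":0,"ay":0,"az":0,"grip":-1},{"dx":0,"dy":-0.006,"dz":0.075,"ax":0,"ay":0,"az":0,"grip":-1}]'; python3 -c "
from h import *
delta(*goal((-.0005,-.0675,.080),0))
s=manip.get_image('scene');cv2.imwrite('pics/s6.png',cv2.resize(s['img'][135:215,285:365,::-1],None,fx=6,fy=6,interpolation=2))
"
```

```text
clock: 7.37
position: [0.6267, 0.1406, 0.085]
ee_rot: [0.002, -0.152, 0.988, -0.0]
contact_force: [0.1, -1.3, 3.6]
width: 0.0001
gripper_force: 1.4
pos [0.6267 0.1406 0.085 ] shift [0.005 0.008 0.02 ] turn [-0.     0.002 -0.003]
```

View pics/s6.png

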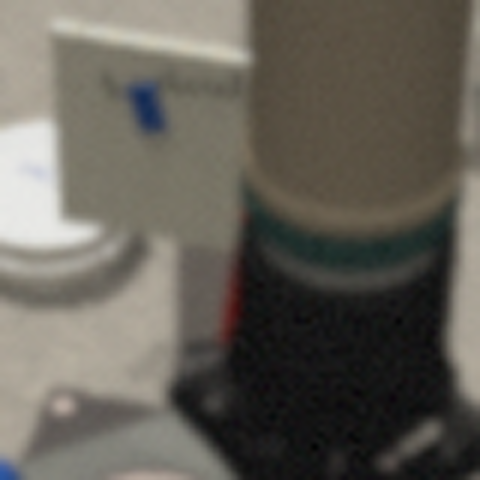

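The arm hides the yellow band in this view; only the pointer's lower part shows, at (232,290). The height-to-tilt relation held on blue, so I'll press to z = 0.080 and check the pointer with the top camera.

```bash
python3 -m jog '[{"dx":0.003,"dy":0.005,"dz":0.007,"ax":0,"ay":0,"az":0,"grip":-1},{"dx":0.003,"dy":0.005,"dz":0.014,"ax":0,"ay":0,"az":0,"grip":-1},{"dx":0.003,"dy":0.005,"dz":0.018,"ax":0,"ay":0,"az":0,"grip":-1},{"dx":0.003,"dy":0.005,"dz":0.018,"ax":0,"ay":0,"az":0,"grip":-1},{"dx":0.003,"dy":0.005,"dz":0.018,"ax":0,"ay":0,"az":0,"grip":-1}]'; python3 -c "
from h import *
t=manip.get_image('top');print(blobs(t['img'],'r',(240,140,300,190)),blobs(t['img'],'y',(255,140,300,160)))
for f in (0,-.15,-.19,-.23):print(f,proj(t,[C+G@np.array([.108,.0018+a*np.sin(f),.075+a*np.cos(f)]) for a in (.03,.12)]).round(1).tolist())
cv2.imwrite('pics/t7.png',cv2.resize(t['img'][130:200,220:320,::-1],None,fx=7,fy=7,interpolation=2))
"
```

```text
clock: 7.83
position: [0.6258, 0.142, 0.0811]
ee_rot: [0.002, -0.152, 0.988, 0.0]
contact_force: [1.0, -2.3, 5.3]
width: 0.0002
gripper_force: 2.2
[(9, [270.67, 168.33], [30, 25, 2, 7])] []
0 [[269.6, 169.1], [266.4, 158.0]]
-0.15 [[271.3, 168.6], [273.9, 155.9]]
-0.19 [[271.7, 168.5], [275.8, 155.5]]
-0.23 [[272.2, 168.4], [277.8, 155.0]]
```

View pics/t7.png

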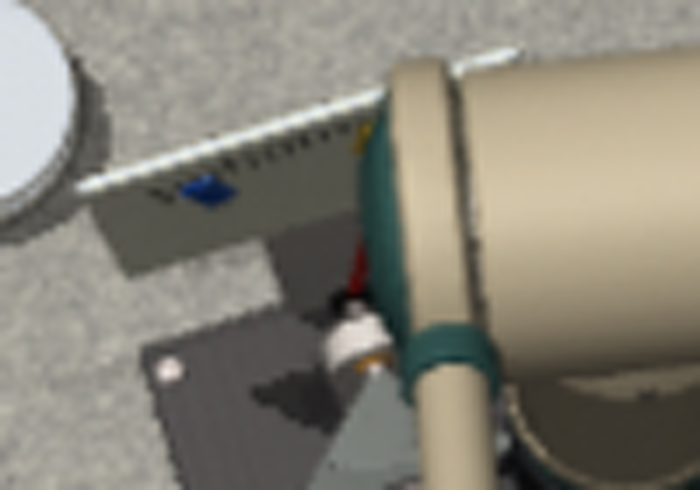

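The top view is mostly hidden too: only the pointer root at (357,270) and the left edge of the yellow tab at (367,135) show. I'll rely on height and force, so 0.8 mm more and hold.

```bash
python3 -m jog '[{"dx":0,"dy":0,"dz":0.003,"ax":0,"ay":0,"az":0,"grip":-1},{"dx":0,"dy":0,"dz":0.003,"ax":0,"ay":0,"az":0,"grip":-1},{"dx":0,"dy":0,"dz":0.003,"ax":0,"ay":0,"az":0,"grip":-1},{"dx":0,"dy":0,"dz":0.003,"ax":0,"ay":0,"az":0,"grip":-1},{"dx":0,"dy":0,"dz":0.003,"ax":0,"ay":0,"az":0,"grip":-1}]'; for i in 1 2 3; do python3 -m jog '[{"dx":0,"dy":0,"dz":0,"ax":0,"ay":0,"az":0,"grip":-1},{"dx":0,"dy":0,"dz":0,"ax":0,"ay":0,"az":0,"grip":-1},{"dx":0,"dy":0,"dz":0,"ax":0,"ay":0,"az":0,"grip":-1},{"dx":0,"dy":0,"dz":0,"ax":0,"ay":0,"az":0,"grip":-1},{"dx":0,"dy":0,"dz":0,"ax":0,"ay":0,"az":0,"grip":-1}]';done; python3 -c "
from h import *
F=[]
for i in range(8):
    im=manip.get_image('scene');s=manip.get_state();F.append(s['contact_force'][2])
print(np.mean(F),np.std(F),G.T@(s['position']-C),s['clock'])
m=im['img'][160:200,315:330].astype(int);r=(m[...,0]-m[...,1]-0.0).clip(25)-25
for k in range(0,40,2):
    w=r[k:k+2].sum(0)
    if w.sum()>20: print(k+160.5,(w*np.arange(315,330)).sum()/w.sum())
for f in (0,-.13,-.19,-.25):print(f,proj(im,[C+G@np.array([.108,.0018+a*np.sin(f),.075+a*np.cos(f)]) for a in (.03,.05,.07)]).round(1).tolist())
"
```

```text
clock: 8.3
position: [0.6256, 0.1421, 0.0802]
ee_rot: [0.002, -0.152, 0.988, 0.0]
contact_force: [2.6, -3.0, 4.6]
width: -0.0002
gripper_force: 2.3
clock: 8.72
position: [0.6254, 0.1422, 0.0801]
ee_rot: [0.002, -0.152, 0.988, 0.0]
contact_force: [3.3, -1.5, 4.7]
width: 0.0005
gripper_force: 2.3
clock: 9.13
position: [0.6252, 0.1422, 0.08]
ee_rot: [0.001, -0.152, 0.988, 0.001]
contact_force: [2.6, -1.5, 4.5]
width: -0.0001
gripper_force: 2.3
clock: 9.55
position: [0.6252, 0.1422, 0.08]
ee_rot: [0.001, -0.152, 0.988, 0.0]
contact_force: [2.7, -1.1, 4.9]
width: 0.0002
gripper_force: 2.3
4.756107803549664 0.46883799154486355 [-0.00035686 -0.06744346  0.08001847] 9.95
0 [[321.3, 186.1], [321.4, 180.1], [321.5, 173.9]]
-0.13 [[322.8, 186.5], [324.0, 180.7], [325.2, 174.8]]
-0.19 [[323.5, 186.7], [325.2, 181.1], [326.9, 175.3]]
-0.25 [[324.2, 187.0], [326.3, 181.5], [328.5, 175.9]]
```

Height gives a tilt of 0.19, mean force 0.20 and the finger force ratio 0.195, all on the yellow band (0.192) and held for over 1.5 s. Now releasing and clearing.

```bash
python3 -m jog '[{"dx":0,"dy":0,"dz":-0.02,"ax":0,"ay":0,"az":0,"grip":-1},{"dx":0,"dy":0,"dz":-0.04,"ax":0,"ay":0,"az":0,"grip":-1},{"dx":0,"dy":0,"dz":-0.06,"ax":0,"ay":0,"az":0,"grip":-1},{"dx":0,"dy":0,"dz":-0.1,"ax":0,"ay":0,"az":0,"grip":-1},{"dx":0,"dy":0,"dz":-0.2,"ax":0,"ay":0,"az":0,"grip":-1}]'; python3 -m jog '[{"dx":0,"dy":0,"dz":-0.15,"ax":0,"ay":0,"az":0,"grip":-1},{"dx":0,"dy":0,"dz":-0.3,"ax":0,"ay":0,"az":0,"grip":-1},{"dx":0,"dy":0,"dz":-0.4,"ax":0,"ay":0,"az":0,"grip":-1},{"dx":0,"dy":0,"dz":-0.4,"ax":0,"ay":0,"az":0,"grip":-1},{"dx":0,"dy":0,"dz":-0.4,"ax":0,"ay":0,"az":0,"grip":-1}]';  python3 -m jog '[{"dx":0,"dy":0,"dz":0,"ax":0,"ay":0,"az":0,"grip":-1},{"dx":0,"dy":0,"dz":0,"ax":0,"ay":0,"az":0,"grip":-1},{"dx":0,"dy":0,"dz":0,"ax":0,"ay":0,"az":0,"grip":-1},{"dx":0,"dy":0,"dz":0,"ax":0,"ay":0,"az":0,"grip":-1},{"dx":0,"dy":0,"dz":0,"ax":0,"ay":0,"az":0,"grip":-1}]'; python3 -c "
from rig import manip
print(manip.get_state()['contact_force'],manip.sign_off())"
```

```text
clock: 10.37
position: [0.6217, 0.1416, 0.1272]
ee_rot: [-0.003, -0.152, 0.988, 0.001]
contact_force: [-0.8, -0.2, -1.1]
width: -0.0003
gripper_force: 0.0
clock: 10.78
position: [0.6251, 0.142, 0.2324]
ee_rot: [0.003, -0.152, 0.988, 0.0]
contact_force: [0.1, 0.0, -1.1]
width: 0.0002
gripper_force: 0.0
clock: 11.2
position: [0.6244, 0.1418, 0.2289]
ee_rot: [0.0, -0.152, 0.988, 0.0]
contact_force: [0.7, -0.2, -0.6]
width: -0.0002
gripper_force: 0.0
the job is handed in; nothing more can be done
[ 0.72976622 -0.23309284 -0.58032435] None
```

I pressed each button onto its band and held it for over a second, then let go, finished clear at about 11 s and handed the job in (no verdict shown). The arm hid the yellow band, so that press was judged by finger height and force; the final spring-back was not checked in an image.

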